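# Level the rocking worktop stand and set the detergent on it

### The arm

A 6-joint arm with a two-finger parallel gripper is mounted at the origin on the work surface. World frame = base frame: x ahead of the robot, y to its left, z up, the work surface at z = 0. Lengths are in m, angles in rad, forces in N, time in s.
With the tool pointing down it reaches from about 0.375 to 0.9 m from the base axis. Payload 3.1 kg.
Tool frame: the origin (TCP) lies at the centre of the arm's flange, where the gripper is bolted on; the fingertips stand robot.tip_extent ahead of it and the grasp point (between the pads) lies 164 mm ahead of it (robot.tip_extent is the distance from the TCP to the fingertips, in m); z points along the fingers, y is the line along which they close (so a half turn about z gives the same grasp; the last joint's range is limited). The gripper opens to 87 mm and grips with 3 to 60 N. Pads are 19 mm wide; open, the fingers measure 117 mm over their backs; the gripper's body (75 mm by 190 mm) begins 51 mm behind the grasp point.
Start: joints at [0.953, 0.527, 1.433, -0, 1.181, -0.178], TCP at [0.266, 0.566, 0.405] pointing down, gripper open.
Joint ranges: [-3.08, 3.08], [-0.75, 2.2], [0.22, 2.44], [-1.43, 4.57], [0, 2.65], [-2.85, 2.85]. Speed limits (rad/s): [2.79, 2.79, 3.14, 3.14, 3.14, 3.14].

### API

Orientations are given as a unit quaternion [x, y, z, w].
In Python, from rig import get_obs, camera, hand_in, cut_out, robot gives the robot as it stands.
- The arm moves only by the tool step_arm, never from a script. Its argument "rows" is a list of rows, each a list of 6 numbers: the shift along the world's x, y, z in m, then the turn, a rotation vector about the world's x, y, z in degrees. A call has 1 to 12 rows; each row shifts and turns the commanded pose from where the row before left it; what a row does not reach is not made up. A row lasts 1/8 s, in which the tool goes at most 62.5 mm and 10.7 degrees, less where a joint would pass 70% of its speed; a pose out of reach is approached as far as the arm can. A call is refused whole if a number of a shift passes 0.0625 or a number of a turn 10.7, either way. A call with a gripper value outside its range is refused whole. "jaw" is the finger opening in m, from 0 to 0.087, set as the call begins (left out, the last holds). The fingers move at their own pace and stop on an object; "squeeze" is the grip in N (left out, the last holds). Time passes only in rows, so rows that do not move let the fingers close. It gives the time, the measured TCP pose, the force, the opening and the grip force at its end, in the units of the state.
- get_obs(): the state, without advancing time (a new reading comes with each control period).
- camera(name): name is "scene" or "side" or "wrist"; returns a dict with "pixels" (480x640x3 uint8, blue, green, red), "depth" (480x640 float32, m along the optical axis (not along the pixel's ray), 0 where there is no reading), "fov_y" (degrees; the focal length in pixels is half the picture's height over the tangent of half this angle, whatever the lens; pixels are square), "cx", "cy" (the principal point, pixels), "k1" (the pictures are not rectified: a ray, as slopes to the right and down, at radius r is drawn at 1 + k1 r^2 times it, then the intrinsics apply), "extrinsics" (4x4, takes a point from camera to world coordinates); the wrist camera has in their place "mount" (4x4, takes a point from camera to tool coordinates, whose origin is the TCP and whose axes are the flange's). Camera axes: x right, y up, looking along -z (the intrinsics and any distortion apply to the point x, -y, -z); pixel columns grow to the right and rows downward; lengths in m; the calibration is good to about 2 mm. A picture is of the moment at which its call begins: read the wrist's pose just before it.
- hand_in(): hands the job in; it is judged then, once.
Trained networks look in the newest picture that a camera, given by its name, has taken for a name from the list of things; names that differ only in an ending like _2 or _b are one class to them, and where a whole thing is asked for, a point or a joint stands for the part that bears it (a point fixed in the world has none). Each returns a list of dicts, best first, with "confidence" (0 to 1); they miss things now and then, are a little off and sometimes report something else, mostly with a low value. They report only what shows in the picture. A call takes as long as a camera call. They do not tell look-alikes from the thing itself.
- cut_out(label, camera): "region" (480x640 bool, what is visible of it) and "extent" ([centre column, centre row, width, height] in pixels, round what is visible of it).
The state is a dict: "time": time; "q": joint angles; "joint_velocities": joint speeds; "joint_torque": joint torques, N m; "position": TCP position; "tool_rot": TCP orientation; "ft_force": force on the tool from outside, world axes, zero at the start; "moment": the same for the moment, N m; "grip_width": finger opening in m; "grip_force": force on a finger pad.
Only numpy, scipy, OpenCV 4.12 (cv2) and the standard library are available. Lean on these libraries where they do the work, as an engineer would, in place of code of your own. Each camera call takes 0.05 s, during which the arm holds its last target. There are 200 camera calls.

### The job

The steel stand on the laundry worktop rocks, because its levelling foot hangs clear of the worktop. Screw that foot down by its star grip until it just touches and bears lightly on the worktop - not pressed hard, and no jacking the stand up - and let go; then put the white detergent bottle upright in the middle of the stand's tray. Do not push the stand along the worktop, and leave the soap pump, the dosing cup and the brush where they are.

Things in the scene. Friction and masses are not known exactly. Their poses are not given: they have to be found in the camera images.
- worktop: the charcoal laminate worktop on which everything stands; its flat top is at height 0
- stand: low steel stand, loose on the worktop, 3.7 kg: a tray 190 x 270 mm (its x, y), floor at height 58 mm, edge top at 70 mm, with a foot outside each corner, centred at x = +-115, y = +-155 mm. Three feet are plain and rest on the worktop; the one at +x +y is the levelling foot. Origin: at worktop level under the tray's middle, z up
- caddy_rim (a point): centre of the rim of the perforated steel caddy of clothes pegs, 84 mm across, fixed to the tray at the stand's x = -45, y = -85 mm; the rim is 143 mm above the worktop, the peg tips reach 168 mm
- levelling_foot: the adjustable foot, one rigid piece: grey star grip on top, 12 mm threaded spindle through the stand's corner lug, round rubber pad 38 mm across below. Origin: middle of the grip, z up; the pad's underside is roughly 95 mm below it (not exactly known) and at first hangs 1.5 to 3.5 mm clear of the worktop. Right-hand thread: clockwise seen from above lowers pad and grip by 6 mm a turn
- star_grip (a point): middle of the star grip (40 mm across, 28 mm high) on the screw axis. It turns with a constant drag of about 0.04 N m and stays where it is left. Once the rubber pad touches (it gives 1 mm per 16 N), it bears about 1.5 N more per 0.1 rad of turning, and its rubbing adds roughly 0.01 N m to the drag for each N. Over 1.5 rad of thread is left beyond the touch
- foot_lug (a point): top of the steel corner lug that the spindle passes through, on the screw axis, 62 mm above the worktop; the grip's underside stays 18 mm or more above it, and nothing within 90 mm of the screw is higher than 70 mm. Pressed here with 6 to 9 N while the foot hangs clear, the stand rocks over on to the foot, and back when released
- tray_middle (a point): the middle of the tray's floor, where the bottle is to stand: on top of the floor, 58 mm above the stand's origin; z up
- detergent: white round detergent bottle, loose, 68 mm across up to its shoulder at 105 mm, then a neck and on top a ribbed grey cap 40 mm across from 134 mm to 170 mm height; 0.3 to 0.65 kg. Origin: centre of its underside, z up
- detergent_cap (a point): the middle of the detergent bottle's grey cap, on its axis 155 mm above its underside and 15 mm below the cap's top
- soap_pump: bystander: amber bottle with a black pump head, 62 mm across, 171 mm high; origin at the centre of its underside
- dosing_cup: bystander: white open dosing cup, 68 mm across its rim, 55 mm high; origin at the centre of its underside
- scrub_brush: bystander: wooden scrubbing brush lying on its bristles, 130 x 45 x 38 mm, long along its x; origin at the centre of its underside
Things that resemble listed ones, but are neither listed nor needed, are in the scene too. Leave any green, red or yellow look-alike of the detergent alone.

How it is judged:
On the way, in this order (a step that is already met when the one before it is completed fails the run):
1. the levelling foot is screwed down to a light touch: let go, it bears on the worktop with 0.4 to 7 N (contact force between levelling_foot and worktop between 0.4 and 7 N and contact force between each of the arm, the fingers and stand below 0.05 N and linear speed of stand below 0.01 m/s), for 0.4 s.
2. the detergent bottle stands on the tray (contact force between detergent and stand above 1.5 N and horizontal distance between detergent and tray_middle below 0.035 m and angle between detergent's own z axis and vertical below 0.1 rad), for 0.2 s.
At the end, for the whole second after the job is handed in: the levelling foot bears on the worktop with 0.4 to 9 N (the bottle's share included), the stand is level within 0.01 rad, the detergent bottle stands upright and at rest on the tray floor within 35 mm of its middle, let go, and nothing else has been disturbed (contact force between levelling_foot and worktop between 0.4 and 9 N and angle between stand's own z axis and vertical below 0.01 rad and horizontal distance between detergent and tray_middle below 0.035 m and z of detergent in the frame of tray_middle between -0.004 and 0.004 m and angle between detergent's own z axis and vertical below 0.1 rad and linear speed of detergent below 0.02 m/s and linear speed of stand below 0.01 m/s); the robot touches nothing.
It fails at once if the levelling foot is pressed on the worktop with more than 20 N (contact force between levelling_foot and worktop above 20 N).
It fails at once if the stand is pushed more than 20 mm along the worktop (distance of stand from where it was at the start of the episode above 0.02 m).
It fails at once if the stand is tipped or lifted by more than 0.03 rad (angle between stand's own z axis and vertical above 0.03 rad).
It fails at once if the detergent bottle is tipped over (angle between detergent's own z axis and vertical above 0.5 rad).
It fails at once if a bystander is moved more than 20 mm (distance of any of soap_pump, dosing_cup, scrub_brush from where it was at the start of the episode above 0.02 m).
It also fails if it takes over 72 s, if anything falls off the work surface, if the arm or the gripper's body presses on something with over 40 N, if the wrist force passes 120 N, or if a joint passes its speed limit or range.

## Working session

There is one attempt and no reset: what is moved stays moved. The work goes in short steps, Python scripts to look and compute and a tool call to move; the robot and the scene stay as the last step left them, time stands still between calls to the robot, and variables do not carry over. Pictures are saved under pics/ and viewed, at most 10 in all, crops included, and the job is handed in when it is done.

Besides the shell and the picture viewer there is one more tool, called after ">>>" by a JSON object that holds its "op" and its "data". step_arm: Moves the arm, as the interface text tells. Its arguments: {"type":"object","properties":{"rows":{"type":"array"},"jaw":{"type":"number"},"squeeze":{"type":"number"}},"required":["rows"]}

```bash
ls; mkdir -p pics
cat > h.py <<'E'
import numpy as np, cv2
from rig import get_obs, camera, cut_out, robot
from scipy.spatial.transform import Rotation as R
def cam(n):
    o=get_obs(); c=camera(n)
    if n=="wrist":
        T=np.eye(4);T[:3,:3]=R.from_quat(o["tool_rot"]).as_matrix();T[:3,3]=o["position"]
        c["extrinsics"]=T@np.array(c["mount"])
    return c
def K(c):
    f=240/np.tan(np.radians(c["fov_y"])/2); return f
def rays(c,uv):
    f=K(c); uv=np.atleast_2d(uv).astype(float)
    d=(uv-[c["cx"],c["cy"]])/f; s=d.copy()
    for _ in range(20): s=d/(1+c["k1"]*(s**2).sum(1,keepdims=True))
    return np.c_[s[:,0],-s[:,1],-np.ones(len(s))]
def pts(c,uv):
    uv=np.atleast_2d(uv).astype(int); z=c["depth"][uv[:,1],uv[:,0]]
    p=rays(c,uv)*z[:,None]; E=np.array(c["extrinsics"])
    return (p@E[:3,:3].T+E[:3,3])[z>0]
def proj(c,P):
    E=np.linalg.inv(np.array(c["extrinsics"])); p=np.atleast_2d(P)@E[:3,:3].T+E[:3,3]
    s=np.c_[p[:,0]/-p[:,2],-p[:,1]/-p[:,2]]; s=s*(1+c["k1"]*(s**2).sum(1,keepdims=True))
    return s*K(c)+[c["cx"],c["cy"]]
def region(c,r):
    v,u=np.nonzero(r); return pts(c,np.c_[u,v])
E
python3 - <<'E'
from h import *
ims=[]
for n in ["scene","side","wrist"]:
    c=cam(n); cv2.imwrite(f"pics/{n}0.png",c["pixels"]); print(n,np.round(c["extrinsics"],3).tolist(),c["fov_y"],c["k1"])
    for l in ["stand","levelling_foot","detergent","soap_pump","dosing_cup","scrub_brush"]:
        for d in cut_out(l,n)[:5]:
            P=region(c,d["region"])
            if len(P): print(l,round(d["confidence"],2),np.round(d["extent"]).astype(int).tolist(),"med",np.round(np.median(P,0),3),"lo",np.round(np.percentile(P,2,0),3),"hi",np.round(np.percentile(P,98,0),3))
print(robot.tip_extent, get_obs()["ft_force"])
E
```

```text
pics
scene [[0.859, -0.37, 0.353, 1.094], [0.511, 0.611, -0.604, -1.0], [0.008, 0.7, 0.715, 1.16], [0.0, 0.0, 0.0, 1.0]] 44.58157398264754 0.00542814368283642
stand 0.7 [309, 218, 129, 116] med [ 0.479 -0.023  0.061] lo [ 0.353 -0.16   0.011] hi [0.612 0.182 0.159]
levelling_foot 0.71 [369, 186, 19, 36] med [0.568 0.178 0.092] lo [0.526 0.164 0.001] hi [0.584 0.311 0.116]
detergent 0.86 [256, 317, 31, 66] med [ 0.584 -0.398  0.105] lo [ 0.55  -0.415  0.011] hi [ 0.603 -0.364  0.173]
detergent 0.81 [297, 357, 28, 60] med [ 0.716 -0.433  0.108] lo [ 0.68  -0.45   0.006] hi [ 0.738 -0.399  0.173]
detergent 0.62 [228, 275, 27, 59] med [ 0.453 -0.319  0.104] lo [ 0.419 -0.337  0.013] hi [ 0.472 -0.285  0.173]
detergent 0.61 [228, 354, 31, 68] med [ 0.588 -0.506  0.108] lo [ 0.554 -0.525  0.012] hi [ 0.606 -0.471  0.173]
detergent 0.3 [309, 220, 136, 114] med [ 0.48  -0.021  0.061] lo [ 0.35  -0.159  0.008] hi [0.613 0.183 0.159]
soap_pump 0.92 [344, 316, 29, 60] med [ 0.751 -0.296  0.099] lo [ 0.719 -0.313  0.009] hi [ 0.775 -0.266  0.173]
dosing_cup 0.73 [396, 278, 29, 32] med [ 0.775 -0
[... 944 characters left out ...]
] lo [ 0.538 -0.522  0.009] hi [ 0.587 -0.466  0.171]
soap_pump 0.68 [424, 268, 39, 75] med [ 0.729 -0.29   0.085] lo [ 0.712 -0.311 -0.   ] hi [ 0.877 -0.181  0.171]
soap_pump 0.33 [239, 265, 182, 156] med [ 0.444 -0.047  0.059] lo [ 0.335 -0.161  0.005] hi [0.605 0.18  0.159]
dosing_cup 0.65 [367, 232, 30, 36] med [ 0.774 -0.072  0.036] lo [ 0.745 -0.102  0.004] hi [ 0.808 -0.04   0.056]
scrub_brush 0.77 [301, 194, 51, 20] med [0.745 0.169 0.034] lo [0.695 0.13  0.001] hi [0.8   0.216 0.041]
wrist [[0.426, -0.866, -0.261, 0.194], [0.905, 0.408, 0.123, 0.6], [0.0, -0.289, 0.957, 0.385], [0.0, 0.0, 0.0, 1.0]] 61.26000477325766 -0.04029907371517968
0.1822 [-0.31799806  0.24873856  0.09644264]
```

Run:
```python
import cv2,numpy as np
a=cv2.imread("pics/scene0.png")[130:430,180:480]; b=cv2.imread("pics/side0.png")[150:450,130:530]
cv2.imwrite("pics/v1.png",np.hstack([cv2.resize(a,(400,400)),cv2.resize(b,(400,300)).repeat(1,0) if 0 else cv2.copyMakeBorder(b,0,100,0,0,cv2.BORDER_CONSTANT)]))
```

```text
(no output)
```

View pics/v1.png

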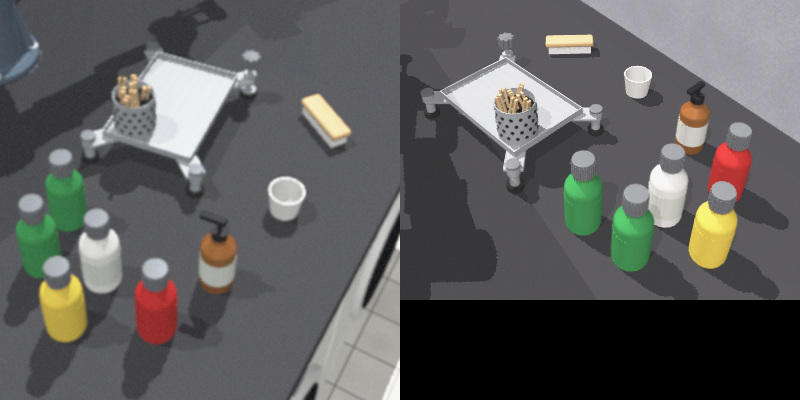

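The white bottle is at scene (256,317) / side (397,335). The things that could be taken for it are green (228,275), a second green (~208,310), yellow (228,354) and red (297,357). The levelling foot is at scene (369,186), the far corner. Next I'll fit positions.

Run:
```python
from h import *
from scipy.optimize import least_squares
def circ(P,r):
    f=lambda c: np.hypot(P[:,0]-c[0],P[:,1]-c[1])-r
    return least_squares(f,np.median(P[:,:2],0)+np.array([0,.01]),loss="soft_l1",f_scale=.002).x
for n in ["scene","side"]:
    c=cam(n); 
    for d in cut_out("detergent",n)[:6]:
        P=region(c,d["region"]); 
        if len(P)<50: continue
        cap=P[(P[:,2]>.14)&(P[:,2]<.166)]; top=P[P[:,2]>.167]; body=P[(P[:,2]>.02)&(P[:,2]<.1)]
        v,u=np.nonzero(d["region"]); bgr=np.median(c["pixels"][v,u],0)
        print(n,bgr,"cap",circ(cap,.02),"body",circ(body,.034),"topmed",np.median(top,0) if len(top) else 0, np.percentile(P[:,2],99))
    v,u=np.mgrid[0:480,0:640]; uv=np.c_[u.ravel(),v.ravel()]; P=pts(c,uv)
    m=(P[:,0]>.25)&(P[:,0]<.68)&(P[:,1]>-.22)&(P[:,1]<.26); P=P[m]
    f=P[np.abs(P[:,2]-.058)<.006]; e=P[np.abs(P[:,2]-.068)<.004]
    ca=P[(P[:,2]>.08)&(P[:,2]<.14)&(P[:,1]<.1)]; g=P[(P[:,2]>.075)&(P[:,1]>.12)]
    for nm,q in(("floor",f),("edge",e)):
        r=cv2.minAreaRect((q[:,:2]*1000).astype(np.float32)); print(nm,len(q),np.round(r[0]),np.round(r[1]),round(r[2],1), np.median(q[:,2]))
    print("caddy",circ(ca,.042),"grip",circ(g,.018),np.median(g,0),np.percentile(g[:,2],[5,50,95,99]))
```

```text
scene [ 77. 163. 181.] cap [ 0.57188675 -0.49043972] body [ 0.57163357 -0.49041173] topmed [ 0.57335666 -0.49257072  0.17109552] 0.17340118507294774
scene [ 50.  51. 151.] cap [ 0.70418491 -0.41556886] body [ 0.70414213 -0.41567989] topmed [ 0.70672214 -0.41784351  0.17074544] 0.17397906822179354
scene [ 76. 119.  61.] cap [ 0.4374006  -0.30196137] body [ 0.4372858  -0.30197614] topmed [ 0.43950837 -0.30404854  0.17102687] 0.1742330210143744
scene [ 80. 121.  64.] cap [ 0.45855295 -0.41062321] body [ 0.4585521  -0.41071106] topmed [ 0.46066438 -0.41233548  0.17091413] 0.17410070603122946
scene [170. 173. 171.] cap [ 0.56912808 -0.38053408] body [ 0.56903331 -0.38081966] topmed [ 0.57089477 -0.38191026  0.17094907] 0.1737632966555828
floor 3754 [474.  14.] [258. 335.] 8.2 0.05899767979114723
edge 798 [473.  15.] [257. 342.] 7.9 0.06789506257082412
caddy [ 0.43927037 -0.07444232] grip [0.56480606 0.18527709] [0.56867562 0.17653428 0.10842536] [0.08650617 0.10842536 0.11503417 0.1176853 ]
side [ 87. 191. 218.] cap [ 0.57216144 -0.48883594] body [ 0.57237798 -0.48847878] topmed [ 0.57074
[... 344 characters left out ...]

side [ 63.  64. 179.] cap [ 0.70420361 -0.41437454] body [ 0.70487255 -0.41389005] topmed [ 0.70201727 -0.41594564  0.16963199] 0.17116080535897796
side [ 83. 138.  67.] cap [ 0.43786942 -0.300102  ] body [ 0.43823158 -0.29993132] topmed [ 0.43684897 -0.30173287  0.16979963] 0.1711813262852052
side [86. 84. 85.] cap [ 0.59944715 -0.40385477] body [ 0.58453902 -0.14012405] topmed [ 0.11061605 -0.04392278  0.22870105] 0.004188193260517474
floor 5102 [472.  17.] [259. 343.] 7.5 0.05774517358428033
edge 1338 [473.  17.] [259. 340.] 7.9 0.06778764119910846
caddy [ 0.44036865 -0.0718753 ] grip [0.56656993 0.18810696] [0.56055317 0.17782585 0.10549322] [0.08710904 0.10549322 0.11358285 0.11437003]
```

>>> {"op": "step_arm", "data": {"rows": [[0.025,-0.0315,-0.004,0,0,8],[0.025,-0.0315,-0.004,0,0,8],[0.025,-0.0315,-0.004,0,0,8],[0.025,-0.0315,-0.004,0,0,8],[0.025,-0.0315,-0.004,0,0,8],[0.025,-0.0315,-0.004,0,0,8],[0.025,-0.0315,-0.004,0,0,8],[0.025,-0.0315,-0.004,0,0,8],[0.025,-0.0315,-0.004,0,0,8],[0.025,-0.0315,-0.004,0,0,8],[0.025,-0.0315,-0.004,0,0,8],[0.025,-0.0325,-0.001,0,0,8]], "jaw": 0.07}}

```text
time: 2.75
position: [0.5668, 0.1854, 0.3595]
tool_rot: [-0.581, 0.814, 0.0, -0.0]
ft_force: [0.4, 0.3, -0.1]
grip_width: 0.0698
grip_force: 0.0
```

Run:
```python
from h import *
from scipy.optimize import least_squares
o=get_obs(); print(o["time"],np.round(o["q"],3),np.round(o["position"],4),R.from_quat(o["tool_rot"]).as_euler("zyx",degrees=True),o["ft_force"],o["moment"])
c=cam("wrist"); print(c["extrinsics"][:3,3])
v,u=np.mgrid[0:480,0:640]; P=pts(c,np.c_[u.ravel(),v.ravel()])
g=P[(np.hypot(P[:,0]-.566,P[:,1]-.187)<.04)&(P[:,2]>.075)&(P[:,2]<.14)]
t=g[g[:,2]>np.percentile(g[:,2],60)]
print(len(g),np.percentile(g[:,2],[5,50,80,95]),np.median(t,0),(t.min(0)+t.max(0))/2,t.max(0)-t.min(0),cv2.minEnclosingCircle((t[:,:2]*1000).astype(np.float32)))
p=proj(c,[[.566,.187,.113]])[0]; print(p)
x,y=p.astype(int); y0=max(0,y-110);x0=max(0,x-140)
cv2.imwrite("pics/w1.png",cv2.resize(c["pixels"][y0:y0+220,x0:x0+280],None,fx=2,fy=2))
```

```text
2.75 [ 0.129  0.543  1.552  0.     1.047 -2.682] [0.5668 0.1854 0.3595] [ 1.08934172e+02 -1.57751378e-02 -1.79994935e+02] [ 0.41693333  0.28550171 -0.07427529] [ 0.0882989   0.10191619 -0.00584945]
[0.54118538 0.11028489 0.33923252]
3233 [0.09327352 0.11111576 0.11210381 0.11288035] [0.56736163 0.18678073 0.11210434] [0.56701408 0.18656219 0.11283225] [0.03461166 0.03573045 0.00277045] ((567.4920654296875, 186.77073669433594), 18.662649154663086)
[319.08969425 258.54476797]
```

View pics/w1.png

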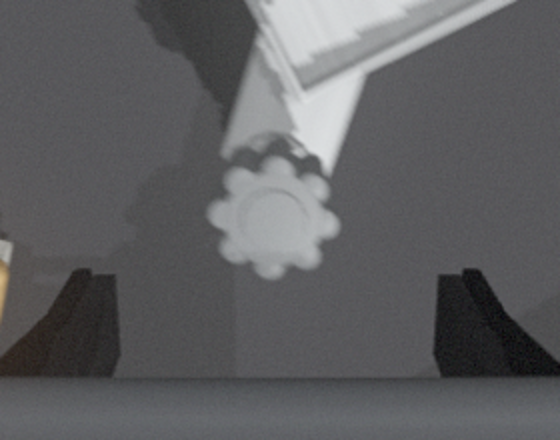

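The picture shows the 8-lobed star centred on the finger line, with one lobe pair about 3° off it. I'll turn the tool clockwise 25.6° so each pad sits on two lobes, then descend.

>>> {"op": "step_arm", "data": {"rows": [[0,0.0004,-0.015,0,0,-6.4],[0,0.0003,-0.018,0,0,-6.4],[0,0.0003,-0.018,0,0,-6.4],[0,0.0003,-0.018,0,0,-6.4],[0,0,-0.015,0,0,0],[0,0,-0.0105,0,0,0],[0,0,0,0,0,0]]}}

```text
time: 3.68
position: [0.5659, 0.1878, 0.2645]
tool_rot: [-0.385, 0.923, 0.0, -0.001]
ft_force: [0.8, -0.3, 0.5]
grip_width: 0.0702
grip_force: 0.0
```

Run:
```python
from h import *
o=get_obs(); print(o["time"],np.round(o["q"],3),np.round(o["position"],4),o["ft_force"],o["moment"])
c=cam("wrist")
p=proj(c,[[.567,.1867,.113]])[0]; print(p)
x,y=p.astype(int); y0=max(0,min(260,y-110));x0=max(0,x-160)
cv2.imwrite("pics/w2.png",c["pixels"][y0:y0+220,x0:x0+320])
```

```text
3.675 [ 0.133  0.676  1.618 -0.     0.848 -2.227] [0.5659 0.1878 0.2645] [ 0.75357452 -0.26424985  0.51034315] [ 0.0263827   0.12929766 -0.01600276]
[312.249456   342.66317524]
```

View pics/w2.png

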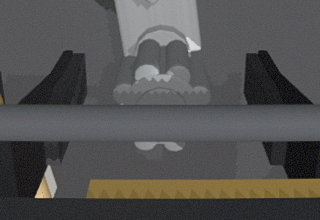

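The grip is between the fingers, about 1 mm off centre. I'll correct that and close gently.

>>> {"op": "step_arm", "data": {"rows": [[0.001,-0.0012,0,0,0,0],[0,0,0,0,0,0],[0,0,0,0,0,0],[0,0,0,0,0,0],[0,0,0,0,0,0],[0,0,0,0,0,0]], "jaw": 0.02, "squeeze": 12}}

```text
time: 4.47
position: [0.567, 0.1868, 0.2655]
tool_rot: [-0.384, 0.923, 0.0, 0.0]
ft_force: [-1.3, 1.3, 2.3]
grip_width: 0.0396
grip_force: 12.0
```

```bash
cat > st.py <<'E'
from h import *
o=get_obs(); print(o["time"],"q6",round(o["q"][5],3),np.round(o["position"],4),"yaw",round(R.from_quat(o["tool_rot"]).as_euler("zyx",degrees=True)[0],2),np.round(o["ft_force"],2),np.round(o["moment"],4),o["grip_width"],o["grip_force"])
E
python3 st.py
```

```text
4.475 q6 -2.229 [0.567  0.1868 0.2655] yaw 134.81 [-1.28  1.3   2.33] [ 0.269   0.2483 -0.0267] 0.039608687002603116 11.999504193663597
```

>>> {"op": "step_arm", "data": {"rows": [[0,0,-0.0001083,0,0,-6.5],[0,0,-0.0001083,0,0,-6.5],[0,0,-0.0001083,0,0,-6.5],[0,0,-0.0001083,0,0,-6.5],[0,0,-0.0001083,0,0,-6.5],[0,0,-0.0001083,0,0,-6.5]]}}

```text
time: 5.22
position: [0.5668, 0.187, 0.2648]
tool_rot: [-0.052, 0.999, 0.0, -0.0]
ft_force: [-2.6, 2.9, 2.6]
grip_width: 0.0398
grip_force: 12.0
```

```bash
python3 st.py
python3 - <<'E'
from h import *
c=cam("wrist"); cv2.imwrite("pics/w3.png",c["pixels"][200:480,150:490])
E
python3 st.py
```

```text
5.225 q6 -1.545 [0.5668 0.187  0.2648] yaw 174.01 [-2.62  2.87  2.58] [0.4558 0.2416 0.0017] 0.03979667978856037 11.995215557981282
5.275 q6 -1.542 [0.5668 0.187  0.2648] yaw 174.15 [-1.51  2.6   3.29] [ 0.4284  0.2161 -0.0449] 0.03920409629895367 11.999910813756287
```

View pics/w3.png

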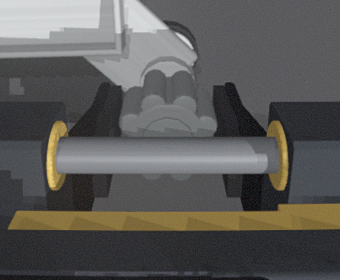

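>>> {"op": "step_arm", "data": {"rows": [[-0.0003,0.0004,0.0003,0,0,0],[0,0,0,0,0,0]]}}

```text
time: 5.52
position: [0.5667, 0.1871, 0.2648]
tool_rot: [-0.055, 0.999, 0.0, -0.0]
ft_force: [-1.0, 2.2, 0.7]
grip_width: 0.0397
grip_force: 12.0
```

```bash
cat > st2.py <<'E'
from h import *
import sys
n=int(sys.argv[1]) if len(sys.argv)>1 else 6
a=[]
for i in range(n):
    o=get_obs(); a.append(np.r_[o["ft_force"],o["moment"],o["grip_width"],o["position"]]); camera("wrist")
a=np.array(a); print(o["time"],"q",np.round(o["q"],3)); print(np.round(a.mean(0),4)); print(np.round(a.std(0),4)); print("Mz",np.round(a[:,5],3))
E
python3 st2.py
```

```text
5.775 q [ 0.132  0.676  1.617  0.     0.848 -1.548]
[-0.9232  2.2439  0.7734  0.4415  0.1252  0.023   0.0397  0.5668  0.1871
  0.2648]
[2.690e-01 1.102e-01 4.482e-01 4.340e-02 3.520e-02 2.400e-02 1.000e-04
 0.000e+00 0.000e+00 0.000e+00]
Mz [ 0.015  0.039  0.012  0.024  0.063 -0.015]
```

>>> {"op": "step_arm", "data": {"rows": [[0,0.0005,0.0001,0,0,-5],[0,0,-8.3e-05,0,0,-5],[0,0,-8.3e-05,0,0,-5],[0,0,-8.3e-05,0,0,-5],[0,0,-8.3e-05,0,0,-5],[0,0,-8.3e-05,0,0,-5],[0,0,-8.3e-05,0,0,-5],[0,0,-8.3e-05,0,0,-5],[0,0,0,0,0,0]]}}

```text
time: 6.95
position: [0.5668, 0.1875, 0.2642]
tool_rot: [0.29, 0.957, 0.0, 0.0]
ft_force: [-0.2, 2.3, -1.1]
grip_width: 0.0394
grip_force: 12.0
```

```bash
sed -i 's/o\["position"\]\]/o["position"],o["joint_torque"][5]]/' st2.py; python3 st2.py 10
```

```text
7.4 q [ 0.133  0.678  1.617 -0.     0.847 -0.849]
[ 0.4015  2.4018 -2.2502  0.4115 -0.0809 -0.0228  0.0397  0.5668  0.1875
  0.2642  0.0065]
[4.007e-01 4.188e-01 8.198e-01 1.530e-02 4.440e-02 2.970e-02 2.000e-04
 0.000e+00 0.000e+00 0.000e+00 3.380e-02]
Mz [-0.011 -0.046 -0.093 -0.034 -0.031  0.005 -0.006 -0.005  0.017 -0.025]
```

The z-force shows the grip following the tool. Now I'll measure the remaining gap by pressing down gently so the stand rocks on to the foot.

>>> {"op": "step_arm", "data": {"rows": [[0,0,-0.0003,0,0,0],[0,0,0,0,0,0],[0,0,0,0,0,0]], "squeeze": 25}}

```text
time: 7.82
position: [0.5668, 0.1875, 0.2642]
tool_rot: [0.291, 0.957, 0.0, 0.0]
ft_force: [0.6, 3.3, -1.8]
grip_width: 0.0397
grip_force: 25.0
```

```bash
cat > s3.py <<'E'
from h import *
import sys
a=[]
for i in range(int(sys.argv[1])):
    o=get_obs(); a.append(np.r_[o["ft_force"],o["moment"],np.array(o["position"])*1000]); camera("wrist")
a=np.array(a); print(o["time"],"F",np.round(a[:,:3].mean(0),2),"M",np.round(a[:,3:6].mean(0),4),"pos mm",np.round(a[:,6:].mean(0),3),np.round(a[:,6:].std(0),3))
E
python3 s3.py 4
```

```text
7.975 F [ 0.58  2.95 -1.47] M [ 0.4511 -0.111   0.0364] pos mm [566.793 187.535 264.196] [0.006 0.019 0.01 ]
```

>>> {"op": "step_arm", "data": {"rows": [[0,0,-0.0003,0,0,0],[0,0,-0.0003,0,0,0],[0,0,0,0,0,0],[0,0,0,0,0,0]]}}

```text
time: 8.52
position: [0.5668, 0.1875, 0.2641]
tool_rot: [0.291, 0.957, 0.0, 0.0]
ft_force: [-1.1, 2.2, 4.8]
grip_width: 0.0392
grip_force: 25.0
```

```bash
python3 s3.py 4
```

```text
8.675 F [-1.18  2.21  5.35] M [ 0.3575  0.1824 -0.007 ] pos mm [566.799 187.527 264.111] [0.01  0.003 0.016]
```

>>> {"op": "step_arm", "data": {"rows": [[0,0,-0.0002,0,0,0],[0,0,-0.0002,0,0,0],[0,0,0,0,0,0],[0,0,0,0,0,0]]}}

```text
time: 9.22
position: [0.5668, 0.1876, 0.264]
tool_rot: [0.291, 0.957, 0.0, 0.0]
ft_force: [-1.0, 2.6, 7.1]
grip_width: 0.0396
grip_force: 25.0
```

```bash
python3 s3.py 4
```

```text
9.375 F [-1.56  2.46  7.14] M [0.3458 0.2575 0.0441] pos mm [566.805 187.561 263.978] [0.012 0.006 0.007]
```

>>> {"op": "step_arm", "data": {"rows": [[0,0,-0.0002,0,0,0],[0,0,-0.0002,0,0,0],[0,0,0,0,0,0],[0,0,0,0,0,0]]}}

```text
time: 9.93
position: [0.5668, 0.1876, 0.2638]
tool_rot: [0.291, 0.957, 0.0, 0.0]
ft_force: [-2.8, 2.0, 8.5]
grip_width: 0.0394
grip_force: 25.0
```

```bash
python3 s3.py 4
```

```text
10.075 F [-2.    2.51  8.74] M [0.3432 0.3166 0.0038] pos mm [566.835 187.611 263.799] [0.009 0.012 0.011]
```

>>> {"op": "step_arm", "data": {"rows": [[0,0,-0.0002,0,0,0],[0,0,-0.0002,0,0,0],[0,0,0,0,0,0],[0,0,0,0,0,0]]}}

```text
time: 10.62
position: [0.5668, 0.1876, 0.2637]
tool_rot: [0.291, 0.957, 0.0, 0.0]
ft_force: [-1.7, 1.5, 9.6]
grip_width: 0.0393
grip_force: 25.0
```

```bash
python3 s3.py 4
```

```text
10.775 F [-1.78  2.33  9.93] M [0.3139 0.4202 0.0104] pos mm [566.832 187.638 263.694] [0.001 0.007 0.018]
```

>>> {"op": "step_arm", "data": {"rows": [[0,0,-0.0002,0,0,0],[0,0,-0.0002,0,0,0],[0,0,0,0,0,0],[0,0,0,0,0,0]]}}

```text
time: 11.32
position: [0.5668, 0.1877, 0.2636]
tool_rot: [0.291, 0.957, 0.0, 0.001]
ft_force: [-3.8, 1.5, 11.7]
grip_width: 0.0397
grip_force: 25.0
```

```bash
python3 s3.py 4
```

```text
11.475 F [-2.63  2.23 11.67] M [ 0.2686  0.5007 -0.002 ] pos mm [566.849 187.66  263.609] [0.007 0.004 0.011]
```

>>> {"op": "step_arm", "data": {"rows": [[0,0,0.0007,0,0,0],[0,0,0.0007,0,0,0],[0,0,0.0006,0,0,0],[0,0,0,0,0,0],[0,0,0,0,0,0],[0,0,0,0,0,0]]}}

```text
time: 12.28
position: [0.5668, 0.1875, 0.2641]
tool_rot: [0.291, 0.957, 0.0, 0.0]
ft_force: [-1.2, 2.4, 5.4]
grip_width: 0.0396
grip_force: 25.0
```

```bash
python3 s3.py 4
```

```text
12.425 F [-1.09  2.05  5.25] M [0.3837 0.1552 0.0046] pos mm [566.829 187.532 264.109] [0.008 0.005 0.005]
```

>>> {"op": "step_arm", "data": {"rows": [[0,0,-8e-05,0,0,-5],[0,0,-8e-05,0,0,-5],[0,0,-8e-05,0,0,-5],[0,0,-8e-05,0,0,-5],[0,0,0,0,0,0],[0,0,0,0,0,0]]}}

```text
time: 13.22
position: [0.5669, 0.1876, 0.2638]
tool_rot: [0.453, 0.892, 0.0, 0.0]
ft_force: [-1.3, 2.0, 5.3]
grip_width: 0.0396
grip_force: 25.0
```

```bash
python3 s3.py 10
```

```text
13.675 F [-0.69  2.2   5.  ] M [ 0.4012  0.1523 -0.0372] pos mm [566.911 187.609 263.777] [0.008 0.012 0.011]
```

>>> {"op": "step_arm", "data": {"rows": [[0,0,-0.0002,0,0,0],[0,0,-0.0002,0,0,0],[0,0,0,0,0,0],[0,0,0,0,0,0]]}}

```text
time: 14.22
position: [0.5669, 0.1876, 0.2637]
tool_rot: [0.453, 0.892, 0.0, 0.0]
ft_force: [-1.1, 2.6, 6.7]
grip_width: 0.0397
grip_force: 25.0
```

```bash
python3 s3.py 4
```

```text
14.375 F [-1.13  2.44  6.94] M [ 0.3614  0.2503 -0.0283] pos mm [566.903 187.611 263.736] [0.004 0.009 0.007]
```

>>> {"op": "step_arm", "data": {"rows": [[0,0,-0.0002,0,0,0],[0,0,-0.0002,0,0,0],[0,0,0,0,0,0],[0,0,0,0,0,0]]}}

```text
time: 14.92
position: [0.5669, 0.1876, 0.2637]
tool_rot: [0.452, 0.892, 0.0, 0.0]
ft_force: [-1.8, 2.6, 9.0]
grip_width: 0.0392
grip_force: 25.0
```

```bash
python3 s3.py 4
```

```text
15.075 F [-1.6   2.59  9.36] M [ 0.3396  0.3027 -0.0223] pos mm [566.913 187.629 263.657] [0.01  0.005 0.015]
```

>>> {"op": "step_arm", "data": {"rows": [[0,0,-0.0002,0,0,0],[0,0,-0.0002,0,0,0],[0,0,0,0,0,0],[0,0,0,0,0,0]]}}

```text
time: 15.62
position: [0.5669, 0.1877, 0.2636]
tool_rot: [0.452, 0.892, 0.0, 0.0]
ft_force: [-2.3, 2.1, 11.1]
grip_width: 0.0397
grip_force: 25.0
```

```bash
python3 s3.py 4
```

```text
15.775 F [-2.32  1.96 11.04] M [ 0.3176  0.4496 -0.0512] pos mm [566.916 187.66  263.585] [0.006 0.009 0.009]
```

The readings fit a pad load of about 2 N. I'll add 4° for margin, unload, then let go.

>>> {"op": "step_arm", "data": {"rows": [[0,0,0.0006,0,0,0],[0,0,0.0006,0,0,0],[0,0,0.0003,0,0,0],[0,0,0,0,0,-2],[0,0,0,0,0,-2],[0,0,0,0,0,0],[0,0,0,0,0,0]]}}

```text
time: 16.7
position: [0.5669, 0.1876, 0.2638]
tool_rot: [0.483, 0.875, 0.0, 0.0]
ft_force: [0.1, 3.6, 1.2]
grip_width: 0.0392
grip_force: 25.0
```

```bash
python3 s3.py 8
```

```text
17.05 F [1.05 3.87 0.83] M [ 0.653  -0.2517 -0.0407] pos mm [566.913 187.608 263.787] [0.008 0.01  0.018]
```

>>> {"op": "step_arm", "data": {"rows": [[0,0,0,0,0,0],[0,0,0,0,0,0],[0,0,0,0,0,0],[0,0,0.02,0,0,0],[0,0,0.03,0,0,0],[0,0,0.04,0,0,0],[0,0,0,0,0,0],[0,0,0,0,0,0]], "jaw": 0.07}}

```text
time: 18.1
position: [0.5663, 0.1873, 0.3535]
tool_rot: [0.483, 0.875, -0.001, -0.0]
ft_force: [-0.1, -0.2, -0.5]
grip_width: 0.0697
grip_force: 0.0
```

```bash
python3 s3.py 8
python3 - <<'E'
from h import *
o=get_obs(); print(o["time"],np.round(o["q"],3),o["tool_rot"])
c=cam("wrist"); v,u=np.mgrid[0:480,0:640]; P=pts(c,np.c_[u.ravel(),v.ravel()])
g=P[(np.hypot(P[:,0]-.567,P[:,1]-.187)<.04)&(P[:,2]>.075)&(P[:,2]<.14)]
print(np.percentile(g[:,2],[50,80,95]))
y,x=map(int,proj(c,[[.567,.187,.11]])[0][::-1]); cv2.imwrite("pics/w4.png",cv2.resize(c["pixels"][max(0,y-110):y+110,max(0,x-140):x+140],None,fx=2,fy=2))
E
```

```text
18.45 F [-0.39  0.1  -0.06] M [-0.05    0.0184 -0.0097] pos mm [566.351 187.368 352.811] [0.185 0.073 0.328]
18.5 [ 0.132  0.552  1.555 -0.     1.035 -0.43 ] [ 4.83271245e-01  8.75470473e-01 -3.56932015e-04 -4.76326072e-04]
[0.10936336 0.11036874 0.11115337]
```

View pics/w4.png

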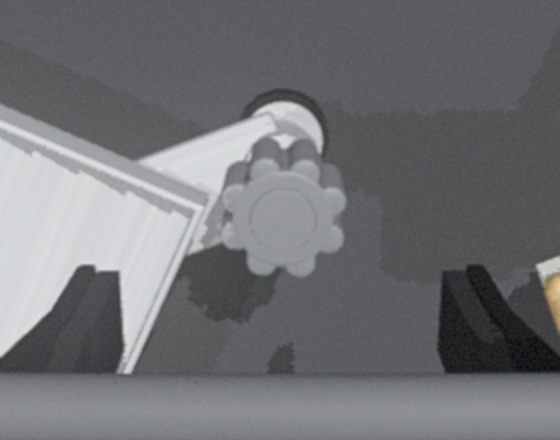

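The star went down 1.74 mm, which is 104° and matches the turn, and its lobes still sit the same way to the fingers. On to the bottle.

>>> {"op": "step_arm", "data": {"rows": [[0,-0.03,0.025,0,0,0],[0,-0.05,0.025,0,0,0],[0,-0.05,0.017,0,0,0],[0.0003,-0.05,0,0,0,0],[0.0003,-0.05,0,0,0,0],[0.0003,-0.05,0,0,0,0],[0.0003,-0.05,0,0,0,0],[0.0003,-0.05,0,0,0,0],[0.0003,-0.05,0,0,0,0],[0.0003,-0.05,0,0,0,0],[0.0004,-0.05,0,0,0,0],[0,-0.0375,0,0,0,0]], "jaw": 0.065}}

```text
time: 20.05
position: [0.5689, -0.3823, 0.4206]
tool_rot: [0.484, 0.875, -0.0, 0.0]
ft_force: [-0.5, 0.4, 0.1]
grip_width: 0.065
grip_force: 0.0
```

>>> {"op": "step_arm", "data": {"rows": [[0,0,0,0,0,0],[0,0,0,0,0,0]]}}

```text
time: 20.3
position: [0.5691, -0.3794, 0.4204]
tool_rot: [0.483, 0.875, 0.0, -0.001]
ft_force: [-0.5, -0.7, -0.1]
grip_width: 0.065
grip_force: 0.0
```

Run:
```python
from h import *
from scipy.optimize import least_squares
o=get_obs(); print(o["time"],np.round(o["q"],3),np.round(o["position"],4))
c=cam("wrist"); v,u=np.mgrid[0:480,0:640]; uv=np.c_[u.ravel(),v.ravel()]; uv=uv[c["depth"].ravel()>0]; P=pts(c,uv)
m=(np.hypot(P[:,0]-.5695,P[:,1]+.38)<.04)&(P[:,2]>.13)&(P[:,2]<.19)
g=P[m]; t=g[g[:,2]>.166]; s=g[(g[:,2]<.164)&(g[:,2]>.138)]
print(len(g),np.percentile(t[:,2],[5,50,95]),(t.min(0)+t.max(0))/2,t.max(0)-t.min(0),cv2.minEnclosingCircle((t[:,:2]*1000).astype(np.float32)))
for d in cut_out("detergent","wrist"): 
    v,u=np.nonzero(d["region"]); print(round(d["confidence"],2),np.round(d["extent"]),np.median(c["pixels"][v,u],0))
print(proj(c,[[.5695,-.38,.17]])); cv2.imwrite("pics/w5.png",c["pixels"])
```

```text
20.3 [-7.510e-01  5.960e-01  1.254e+00  1.000e-03  1.294e+00 -1.313e+00] [ 0.5691 -0.3794  0.4204]
3919 [0.16817475 0.16956439 0.17066615] [ 0.57003096 -0.37874398  0.16882345] [0.04032624 0.04067741 0.00563828] ((569.8353271484375, -378.656982421875), 20.602773666381836)
0.98 [425. 302.  92.  72.] [ 58.  62. 232.]
0.94 [170. 183. 142. 102.] [103. 158.  77.]
0.89 [318. 228.  90. 120.] [221.5 223.  222. ]
0.82 [253. 336.  87. 158.] [ 88. 227. 248.]
0.65 [213.  46. 136.  93.] [108. 166.  87.]
[[316.6249511  256.91734445]]
```

View pics/w5.png

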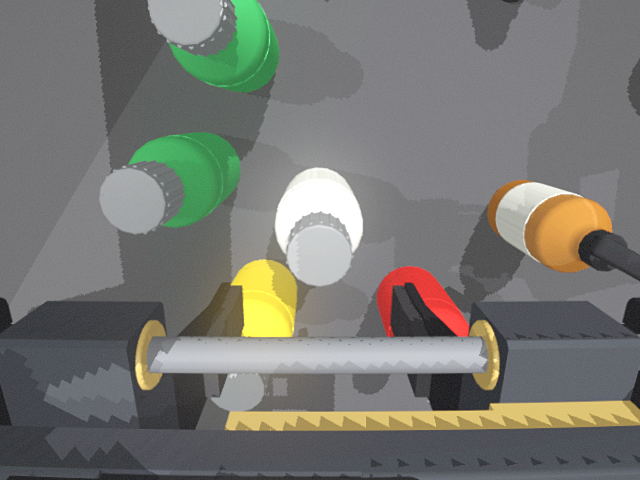

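The wrist picture shows the white bottle's cap at (318,253), centred between the fingers. Red, yellow and green are all clear of the fingers.

>>> {"op": "step_arm", "data": {"rows": [[0.001,0.0005,-0.025,0,0,0],[0,0,-0.025,0,0,0],[0,0,-0.025,0,0,0],[0,0,-0.015,0,0,0],[0,0,-0.0105,0,0,0],[0,0,0,0,0,0],[0,0,0,0,0,0]]}}

```text
time: 21.28
position: [0.5706, -0.3797, 0.3213]
tool_rot: [0.483, 0.875, -0.0, 0.001]
ft_force: [-0.3, -0.4, 1.1]
grip_width: 0.0648
grip_force: 0.0
```

>>> {"op": "step_arm", "data": {"rows": [[0,0,0,0,0,0],[0,0,0,0,0,0],[0,0,0,0,0,0],[0,0,0,0,0,0],[0,0,0,0,0,0],[0,0,0.005,0,0,0],[0,0,0.015,0,0,0],[0,0,0.03,0,0,0],[0,0,0.03,0,0,0],[0,0,0.04,0,0,0],[0,0,0,0,0,0]], "jaw": 0.02, "squeeze": 35}}

```text
time: 22.65
position: [0.5709, -0.3801, 0.4452]
tool_rot: [0.483, 0.875, -0.001, 0.005]
ft_force: [0.2, -0.9, -2.8]
grip_width: 0.039
grip_force: 35.0
```

```bash
python3 s3.py 3
python3 - <<'E'
from h import *
print(get_obs()["grip_width"],get_obs()["grip_force"],get_obs()["q"])
c=cam("side")
v,u=np.mgrid[0:480,0:640]; P=pts(c,np.c_[u.ravel(),v.ravel()])
g=P[(np.hypot(P[:,0]-.57,P[:,1]+.379)<.05)&(P[:,2]>.06)&(P[:,2]<.34)]
h=g[(g[:,2]<.21)]; print("bottle bottom",np.percentile(h[:,2],[1,3,5]))
from scipy.optimize import least_squares
for lo,hi in((.12,.16),(.17,.215)):
    q=g[(g[:,2]>lo)&(g[:,2]<hi)]; print(len(q),least_squares(lambda k:np.hypot(q[:,0]-k[0],q[:,1]-k[1])-.034,[.57,-.37],loss="soft_l1",f_scale=.002).x)
# stand now
P=P[(P[:,0]>.25)&(P[:,0]<.68)&(P[:,1]>-.22)&(P[:,1]<.26)]
e=P[np.abs(P[:,2]-.067)<.005]; r=cv2.minAreaRect((e[:,:2]*1000).astype(np.float32)); print(r)
E
```

```text
22.75 F [-0.72 -0.01 -3.88] M [-0.0185  0.0285 -0.0326] pos mm [ 570.372 -379.583  442.403] [0.439 0.372 2.163]
0.039079054031507035 34.999741609208286 [-7.49978747e-01  5.80349965e-01  1.23100378e+00 -5.35358968e-05
  1.33408159e+00 -1.31194527e+00]
bottle bottom [0.12085699 0.12381339 0.12628365]
592 [ 0.56837498 -0.37822524]
821 [ 0.56837782 -0.37827648]
((473.2760009765625, 17.123199462890625), (260.36138916015625, 339.05438232421875), 7.7086710929870605)
```

>>> {"op": "step_arm", "data": {"rows": [[0,0.015,0,0,0,0],[0,0.035,0,0,0,0],[0,0.045,0,0,0,0],[0,0.045,0,0,0,0],[0,0.045,0,0,0,0],[0,0.045,0,0,0,0],[0,0.045,0,0,0,0],[0,0.045,0,0,0,0],[0,0.04,0,0,0,0],[-0.005,0.025,0,0,0,0],[-0.01,0.011,0,0,0,0],[-0.02,0,0,0,0,0]]}}

```text
time: 24.35
position: [0.5346, 0.0174, 0.4399]
tool_rot: [0.483, 0.876, -0.0, -0.0]
ft_force: [0.1, -0.5, -4.2]
grip_width: 0.0393
grip_force: 35.0
```

>>> {"op": "step_arm", "data": {"rows": [[-0.025,0,0,0,0,0],[-0.02,0,0,0,0,0],[-0.012,0,0,0,0,0],[-0.004,0,0,0,0,0],[0,0,0,0,0,0],[0,0,0,0,0,0]]}}

```text
time: 25.1
position: [0.4749, 0.0163, 0.4405]
tool_rot: [0.483, 0.875, 0.0, 0.0]
ft_force: [-0.0, 0.1, -3.0]
grip_width: 0.039
grip_force: 35.0
```

```bash
python3 s3.py 3
python3 - <<'E'
from h import *
from scipy.optimize import least_squares
print(np.round(get_obs()["position"],4))
c=cam("side"); v,u=np.mgrid[0:480,0:640]; P=pts(c,np.c_[u.ravel(),v.ravel()])
g=P[(np.hypot(P[:,0]-.474,P[:,1]-.0165)<.045)&(P[:,2]>.085)&(P[:,2]<.21)]
q=g[g[:,2]>.12]
print("bottom",np.percentile(g[:,2],[1,3,5]),least_squares(lambda k:np.hypot(q[:,0]-k[0],q[:,1]-k[1])-.034,[.474,.03],loss="soft_l1",f_scale=.002).x)
cv2.imwrite("pics/s2.png",c["pixels"][150:400,120:420])
E
```

```text
25.2 F [ 0.28  0.39 -3.65] M [-0.0303 -0.01   -0.0199] pos mm [474.886  16.368 440.436] [0.054 0.028 0.047]
[0.4747 0.0164 0.4403]
bottom [0.12591723 0.12838083 0.13018799] [0.47360743 0.01704278]
```

View pics/s2.png

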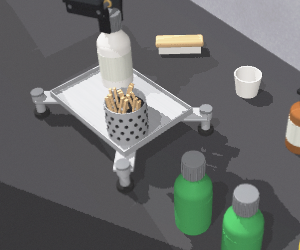

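>>> {"op": "step_arm", "data": {"rows": [[0,0,-0.015,0,0,0],[0,0,-0.02,0,0,0],[0,0,-0.015,0,0,0],[0,0,-0.006,0,0,0],[0,0,-0.002,0,0,0],[0,0,0,0,0,0],[0,0,0,0,0,0],[0,0,0,0,0,0]]}}

```text
time: 26.3
position: [0.4743, 0.0165, 0.3828]
tool_rot: [0.483, 0.875, 0.0, 0.0]
ft_force: [-0.1, 0.4, -3.5]
grip_width: 0.0392
grip_force: 35.0
```

```bash
python3 s3.py 4
```

```text
26.45 F [-0.25  0.05 -3.51] M [-0.0685  0.0041 -0.0064] pos mm [474.301  16.52  382.699] [0.027 0.006 0.082]
```

>>> {"op": "step_arm", "data": {"rows": [[0,0,-0.0005,0,0,0],[0,0,-0.0005,0,0,0],[0,0,-0.0005,0,0,0],[0,0,0,0,0,0],[0,0,0,0,0,0]]}}

```text
time: 27.12
position: [0.4743, 0.0165, 0.3809]
tool_rot: [0.483, 0.875, 0.0, 0.0]
ft_force: [0.6, 0.3, -4.0]
grip_width: 0.0391
grip_force: 35.0
```

```bash
python3 s3.py 3
```

```text
27.225 F [ 0.45 -0.32 -4.11] M [-0.0248 -0.0064  0.0008] pos mm [474.268  16.507 380.887] [0.01  0.003 0.008]
```

>>> {"op": "step_arm", "data": {"rows": [[0,0,-0.0005,0,0,0],[0,0,-0.0005,0,0,0],[0,0,-0.0003,0,0,0],[0,0,0,0,0,0],[0,0,0,0,0,0]]}}

```text
time: 27.9
position: [0.4743, 0.0165, 0.3796]
tool_rot: [0.483, 0.875, 0.0, 0.0]
ft_force: [-0.2, -0.0, -4.5]
grip_width: 0.0392
grip_force: 35.0
```

```bash
python3 s3.py 3
```

```text
28.0 F [-0.19  0.16 -4.25] M [-0.0273  0.009   0.0081] pos mm [474.265  16.518 379.607] [0.013 0.011 0.008]
```

>>> {"op": "step_arm", "data": {"rows": [[0,0,-0.0003,0,0,0],[0,0,-0.0003,0,0,0],[0,0,0,0,0,0],[0,0,0,0,0,0]]}}

```text
time: 28.55
position: [0.4743, 0.0165, 0.379]
tool_rot: [0.483, 0.875, -0.0, -0.0]
ft_force: [-0.3, 0.5, -3.2]
grip_width: 0.0395
grip_force: 35.0
```

```bash
python3 s3.py 3
```

```text
28.65 F [-0.06  0.22 -3.36] M [-0.0348  0.008  -0.0083] pos mm [474.256  16.515 378.998] [0.003 0.009 0.015]
```

>>> {"op": "step_arm", "data": {"rows": [[0,0,-0.0003,0,0,0],[0,0,-0.0003,0,0,0],[0,0,0,0,0,0],[0,0,0,0,0,0]]}}

```text
time: 29.2
position: [0.4743, 0.0165, 0.3785]
tool_rot: [0.483, 0.875, 0.0, 0.0]
ft_force: [-0.6, -0.1, -1.8]
grip_width: 0.0388
grip_force: 35.0
```

```bash
python3 s3.py 3
```

```text
29.3 F [-0.19  0.24 -1.65] M [-0.081   0.0969 -0.0125] pos mm [474.303  16.519 378.539] [0.008 0.003 0.007]
```

>>> {"op": "step_arm", "data": {"rows": [[0,0,-0.0002,0,0,0],[0,0,-0.0002,0,0,0],[0,0,0,0,0,0],[0,0,0,0,0,0]]}}

```text
time: 29.85
position: [0.4743, 0.0165, 0.3785]
tool_rot: [0.483, 0.875, 0.0, 0.0]
ft_force: [-0.5, 0.6, 6.3]
grip_width: 0.0391
grip_force: 35.0
```

```bash
python3 s3.py 3
```

```text
29.95 F [-1.09  0.64  5.61] M [-0.0137  0.3917 -0.018 ] pos mm [474.345  16.511 378.501] [0.004 0.007 0.012]
```

Contact. I'll ease off slightly, release, and back away.

>>> {"op": "step_arm", "data": {"rows": [[0,0,0.0004,0,0,0],[0,0,0,0,0,0]]}}

```text
time: 30.25
position: [0.4744, 0.0165, 0.3785]
tool_rot: [0.483, 0.875, 0.0, 0.0]
ft_force: [-0.1, 1.1, 3.0]
grip_width: 0.0391
grip_force: 35.0
```

>>> {"op": "step_arm", "data": {"rows": [[0,0,0,0,0,0],[0,0,0,0,0,0],[0,0,0,0,0,0],[0,0,0,0,0,0],[0,0,0.02,0,0,0],[0,0,0.04,0,0,0],[0,0,0.05,0,0,0],[0,0,0.03,0,0,0],[0,0,0,0,0,0],[0,0,0,0,0,0],[0,0,0,0,0,0]], "jaw": 0.065}}

```text
time: 31.62
position: [0.4739, 0.0166, 0.5167]
tool_rot: [0.483, 0.875, -0.001, -0.002]
ft_force: [-0.2, -0.4, 0.5]
grip_width: 0.0654
grip_force: 0.0
```

Run:
```python
from h import *
from scipy.optimize import least_squares
print(get_obs()["time"],np.round(get_obs()["position"],4))
ims=[]
for n in("scene","side"):
    c=cam(n); v,u=np.mgrid[0:480,0:640]; P=pts(c,np.c_[u.ravel(),v.ravel()])
    g=P[(np.hypot(P[:,0]-.474,P[:,1]-.0165)<.045)&(P[:,2]>.085)&(P[:,2]<.25)]
    f=lambda q,r:least_squares(lambda k:np.hypot(q[:,0]-k[0],q[:,1]-k[1])-r,[.474,.02],loss="soft_l1",f_scale=.002).x
    print(n,"top",np.percentile(g[:,2],[95,98]),"body",f(g[g[:,2]<.155],.034),"cap",f(g[(g[:,2]>.198)&(g[:,2]<.222)],.02))
    P=P[(P[:,0]>.25)&(P[:,0]<.68)&(P[:,1]>-.22)&(P[:,1]<.26)]
    e=P[np.abs(P[:,2]-.067)<.005]; print(cv2.minAreaRect((e[:,:2]*1000).astype(np.float32)))
    p=proj(c,[[.5,0,.05]])[0].astype(int); ims.append(cv2.resize(c["pixels"][p[1]-140:p[1]+140,max(0,p[0]-140):p[0]+140],(400,400)))
cv2.imwrite("pics/f1.png",np.hstack(ims))
```

```text
31.625 [0.4739 0.0166 0.5167]
scene top [0.22926802 0.2313782 ] body [0.47232679 0.01473025] cap [0.47192047 0.01475906]
((473.6065673828125, 12.271820068359375), (257.72918701171875, 341.43017578125), 7.939237117767334)
side top [0.22806086 0.22878464] body [0.47311846 0.01721475] cap [0.47308056 0.01719313]
((472.3324890136719, 17.484390258789062), (259.30029296875, 339.69244384765625), 7.953265190124512)
```

View pics/f1.png

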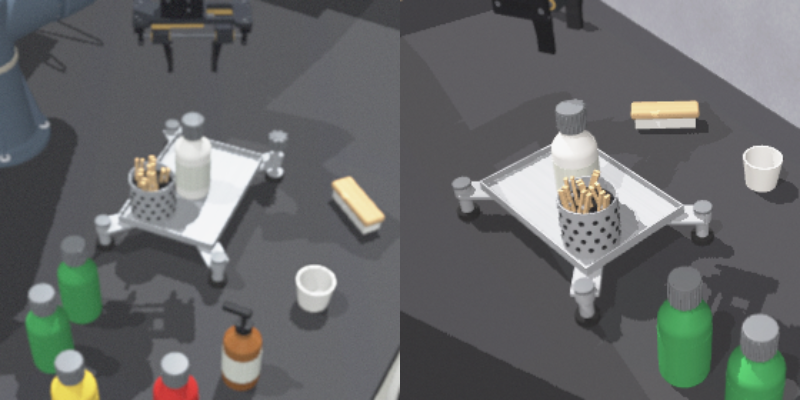

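The bottle stands upright in the tray's middle, with its top at 228 mm, and the stand and bystanders haven't moved. I'm handing in.

```bash
python3 -c "
from rig import hand_in; print(hand_in())"
```

```text
the job is handed in; nothing more can be done
None
```

I handed the job in at about 32 s, but no verdict came back: the levelling foot is screwed down about 103° (1.7 mm) to an estimated 2–4 N, inferred from press tests rather than measured directly, and the white bottle stands upright in the middle of the tray.

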